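# Slide the specimen plate out over the riser's edge

### The arm

A 6-joint arm with a two-finger parallel gripper is mounted at the origin on the work surface. World frame = base frame: x ahead of the robot, y to its left, z up, the work surface at z = 0. Lengths are in m, angles in degrees, forces in N, time in s.
With the tool pointing down it reaches from about 0.25 to 0.775 m from the base axis. Payload 8.9 kg.
Tool frame: the origin (TCP) lies on the centre line of the jaws, within the pads' length; the fingertips stand 17 mm ahead of it and the grasp point (between the pads) lies 2 mm behind it; z points along the fingers, y is the direction in which the jaws open and shut (so a half turn about z gives the same grasp; the last joint's range is limited). The gripper opens to 85 mm and grips with 20 to 120 N. Pads are 22 mm wide; open, the fingers measure 114 mm over their backs; the gripper's body (76 mm by 85 mm) begins 54 mm behind the grasp point. The pads swing forward as they close: fully open they stand 13 mm farther back than shut.
Start: joints at [57.049, 16.656, -8.789, 64.555, 0, 82.019], TCP at [0.222, 0.476, 0.248] pointing down, gripper open.
Joint ranges: [-144.48, 144.48], [-52.06, 99.96], [-74.48, 78.29], [-112.23, 115.85], [-86.99, 84.42], [-180, 180]. Speed limits (degrees/s): [127.2, 127.2, 159.86, 180, 180, 180].

### API

Orientations are given as [roll, pitch, yaw] about the fixed x, y, z axes, in that order (R = Rz(yaw) Ry(pitch) Rx(roll)).
In Python, from cell import readout, viewer, order gives the robot as it stands.
- The arm moves only by the tool jog_arm, never from a script. Its argument "targets" is a list of rows, each a list of 4 numbers: the shift along the tool's x, y, z in m, then the turn about the tool's z in rad. In form: [[x, y, z, turn], ...]. A call has 1 to 5 rows; each row shifts and turns the commanded pose from where the row before left it, along the tool's axes as they then stand; what a row does not reach is not made up. A row lasts 1/12 s, in which the tool goes at most 41.7 mm and 7.16 degrees, less where a joint would pass 70% of its speed; a pose out of reach is approached as far as the arm can. A call is refused whole if a number of a shift passes 0.0417 or a number of a turn 0.125, either way. A call with a gripper value outside its range is refused whole. "hand" is the closure in counts, from 0 (fully open) to 255 (shut), set as the call begins (left out, the last holds). The fingers move at their own pace and stop on an object; "squeeze" is the grip in N (left out, the last holds). Time passes only in rows, so rows that do not move let the fingers close. It gives the time, the measured TCP pose, the force and the opening at its end, in the units of the state.
- readout.sense(): the state, without advancing time (a new reading comes with each control period).
- viewer.read_camera(name): name is "side" or "top"; returns (picture, depth): 400x640x3 uint8, red, green, blue; 400x640 float32, m along the optical axis (not along the pixel's ray), 0 where there is no reading.
- viewer.camera_model(name): a dict with "K" (3x3 intrinsics, pixels), "position" and "orientation" of the camera in the world. Camera axes: x right, y down, z forward; pixel columns grow to the right and rows downward; lengths in m; the calibration is good to about 2 mm. A picture is of the moment at which its call begins. camera_model takes no time and is no camera call.
- order.hand_in(): hands the job in, once; it reports no verdict.
The state is a dict: "time_s": time; "joint_positions": joint angles; "joint_velocities": joint speeds; "joint_torque": joint torques, N m; "tcp_pos": TCP position; "orientation": TCP orientation; "force": force on the tool from outside, world axes, zero at the start; "ft_torque": the same for the moment, N m; "grip_width": finger opening in m.
Only numpy, scipy, OpenCV 4.12 (cv2) and the standard library are available. Lean on these libraries where they do the work, as an engineer would, in place of code of your own. Each camera call takes 0.05 s, during which the arm holds its last target.

### The job

Slide the longer of the two flat metal plates across the white riser, out over the riser's far edge (the long edge away from the robot), until 3 cm of it sticks out, with the plate square to that edge, so that a colleague can take it by its free end. Push it with the fingertips, always flat on the riser: do not lift or grip it. Leave the square plate, the jars and everything else where they are, and finish clear of everything.

Things in the scene. Friction and masses are not known exactly. Their poses are not given: they have to be found in the camera images.
- long_plate: Plate to slide: plain dark grey anodised aluminium, 150 x 100 x 6 mm, about 0.24 kg, loose on the riser; flat white disc in its middle, thin white line across it 30 mm from each end. Origin: centre of underside; x along its 150 mm length, y its width, z up. Starts within 10 degrees of square, its far end 15 to 65 mm short of the far edge. Slides under a push of 1 to 4 N.
- square_plate: The other plate, to be left alone: the same metal, 100 x 100 x 6 mm, with the same white disc but no lines. Lies beside the long plate on the riser (either on its left or its right; centres about 230 mm apart). Origin: centre of its underside.
- riser: White board on two side feet, fixed, 270 deep (x) x 500 wide (y) x 40 mm high. Origin: centre of its underside, on the bench. x points away from the robot, square to the far edge (up to about 13 degrees off the world's x); y runs along the long edges, z up.
- riser_edge (a point): Middle of the riser's far top edge (135 mm along the riser's x from its centre, 40 mm above the bench). Axes as the riser's.
- small_jar: Small glass jar with white lid, 32 mm across, 42 mm high, standing on the riser midway between the two plates. Origin: centre of its underside.
- vial: Amber vial with black cap, 22 mm across, 40 mm high, standing on the riser beyond the plates near its left (+y) end. Origin: centre of its underside.
- dish: Shallow round glass dish, 90 mm across, 16 mm high, on the bench beyond the riser. Origin: centre of its underside.
- forceps: Steel forceps, 135 mm long, 10 mm high, lying on the bench beyond the riser. Origin: underside, near the middle.
- wash_bottle: White plastic bottle, 64 mm across, 170 mm high, on the bench to the left (+y) of the riser. Origin: centre of its underside.
- big_jar: Glass jar with red lid, 90 mm across, 120 mm high, on the bench to the left (+y) of the riser. Origin: centre of its underside.
- brush: Small brush, 160 mm long, lying on the bench to the right (-y) of the riser. Origin: its underside.
There are look-alikes about, which are no part of the job. Leave any pink look-alike of the long_plate alone.

How it is judged:
By the outcome, as a careful person would: the job done as asked, in the order asked, and still so for the second after the job is handed in, with the robot touching nothing.
It also fails if it takes over 38 s, if anything falls off the work surface, if the arm or the gripper's body presses on something with over 40 N, if the wrist force passes 120 N, or if a joint passes its speed limit or range.

## Working session

There is one attempt and no reset: what is moved stays moved. The work goes in short steps, Python scripts to look and compute and a tool call to move; the robot and the scene stay as the last step left them, time stands still between calls to the robot, and variables do not carry over. Pictures are saved under pics/ and viewed, and the job is handed in when it is done.

Besides the shell and the picture viewer there is one more tool, called after "Request:" by a JSON object that holds its "fn" and its "kwargs", one argument or row to a line. jog_arm: Moves the arm, as the interface text tells. Its arguments: {"type":"object","properties":{"targets":{"type":"array","items":{"type":"array","items":{"type":"number"}}},"hand":{"type":"number"},"squeeze":{"type":"number"}},"required":["targets"]}

```bash
ls; mkdir -p pics; python3 - <<'E'
from cell import readout, viewer
import cv2
print(readout.sense())
for n in ("top","side"):
    p,d=viewer.read_camera(n); cv2.imwrite(f"pics/{n}0.png",p[:,:,::-1])
    import numpy as np; np.save(f"pics/{n}0_d.npy",d); np.save(f"pics/{n}0.npy",p)
    print(n,viewer.camera_model(n))
E
```

```text
pics
{'time_s': 0.0, 'joint_positions': array([ 5.70479700e+01,  1.66904771e+01, -8.82959286e+00,  6.45546353e+01,
       -4.75246760e-04,  8.20204993e+01]), 'joint_velocities': array([-0.02947695,  0.04918389, -0.12191453, -0.00109187, -0.06258362,
        0.04929884]), 'joint_torque': array([ 8.19046236e-04, -5.37149513e+01,  3.31368828e+01,  1.59578095e-02,
       -2.29260758e-05,  1.35086250e-05]), 'tcp_pos': array([0.22140868, 0.47558346, 0.24772786]), 'orientation': array([-1.79925952e+02, -9.89984714e-03,  1.55027465e+02]), 'force': array([-1.13631237,  0.86411129,  0.93906651]), 'ft_torque': array([0.02018153, 0.0175729 , 0.0014443 ]), 'grip_width': 0.08540442069936795}
top {'K': array([[386.62526511,   0.        , 320.0248146 ],
       [  0.        , 386.62526511, 202.34138424],
       [  0.        ,   0.        ,   1.        ]]), 'position': array([0.34096063, 0.02501033, 1.03880714]), 'orientation': array([-168.86588898,   -0.56771781,  -89.20925146])}
side {'K': array([[467.08025855,   0.        , 317.91685497],
       [  0.        , 467.08025855, 201.59998611],
       [  0.        ,   0.        ,   1.        ]]), 'position': array([ 0.29152911, -0.94673252,  0.81740725]), 'orientation': array([-127.05806903,   -1.2463239 ,  -13.74570165])}
```

View pics/top0.png

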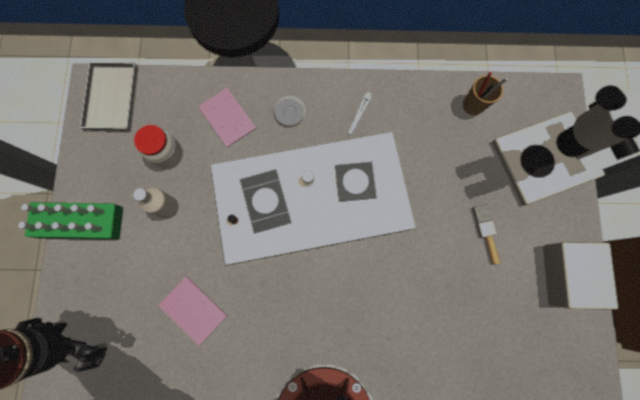

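View pics/side0.png

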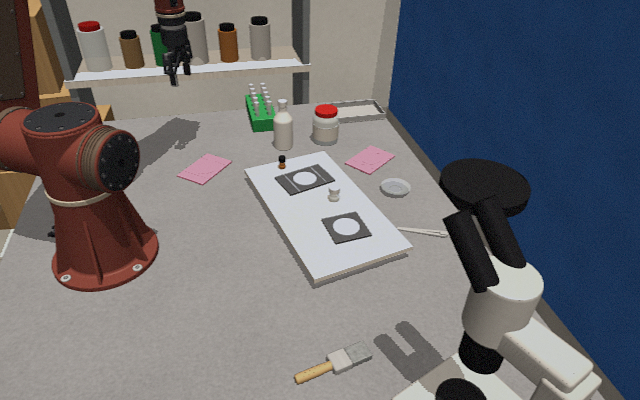

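```bash
cat > h.py <<'E'
import numpy as np, cv2
from scipy.spatial.transform import Rotation as Rn
from cell import viewer
def cam(n):
    m=viewer.camera_model(n); return m['K'],np.array(m['position']),Rn.from_euler('xyz',m['orientation'],degrees=True).as_matrix()
def ray(n,uv,z):
    K,p,R=cam(n); uv=np.atleast_2d(np.asarray(uv,float))
    d=np.c_[uv,np.ones(len(uv))]@np.linalg.inv(K).T@R.T
    return p+d*((z-p[2])/d[:,2])[:,None]
def proj(n,P):
    K,p,R=cam(n); q=(np.atleast_2d(P)-p)@R@K.T; return q[:,:2]/q[:,2:]
def plates(n,img):
    hsv=cv2.cvtColor(img,cv2.COLOR_RGB2HSV); g=img.max(2)
    wm=((g>150)&(hsv[...,1]<45)).astype(np.uint8)
    cs,_=cv2.findContours(wm,cv2.RETR_EXTERNAL,cv2.CHAIN_APPROX_NONE)
    return wm,cs
E
python3 - <<'E'
from h import *
for n,c in (("top",(180,110,260,180)),("side",(230,130,200,160))):
    p=np.load(f"pics/{n}0.npy"); x,y,w,h=c
    cv2.imwrite(f"pics/{n}_crop0.png",cv2.resize(p[y:y+h,x:x+w,::-1],None,fx=3,fy=3,interpolation=cv2.INTER_CUBIC))
    wm,cs=plates(n,p)
    for k in cs:
        if cv2.contourArea(k)>3000:
            r=cv2.minAreaRect(k); print(n,cv2.contourArea(k),r)
            print(ray(n,cv2.boxPoints(r),.04).round(3))
    d=np.load(f"pics/{n}0_d.npy")
    print(p[200,250],p[195,248],p[230,300])
E
```

```text
top 18529.5 ((310.65997314453125, 196.27574157714844), (100.6495590209961, 193.15655517578125), 79.05781555175781)
[[ 0.634  0.324  0.04 ]
 [ 0.747 -0.187  0.04 ]
 [ 0.475 -0.231  0.04 ]
 [ 0.374  0.257  0.04 ]]
top 4571.0 ((466.5550231933594, 87.08079528808594), (346.2969970703125, 57.98502731323242), 1.301952600479126)
[[ 0.79   0.096  0.04 ]
 [ 0.966  0.098  0.04 ]
 [ 0.961 -0.893  0.04 ]
 [ 0.784 -0.863  0.04 ]]
top 6593.0 ((106.5, 110.0), (104.0, 213.0), 90.0)
[[0.938 0.925 0.04 ]
 [0.95  0.327 0.04 ]
 [0.643 0.306 0.04 ]
 [0.634 0.872 0.04 ]]
[80 81 77] [79 79 75] [170 172 176]
side 3190.5 ((552.2910766601562, 358.1787109375), (103.90846252441406, 46.723846435546875), 42.16588592529297)
[[ 0.796 -0.475  0.04 ]
 [ 0.911 -0.41   0.04 ]
 [ 0.954 -0.591  0.04 ]
 [ 0.85  -0.637  0.04 ]]
side 125166.5 ((267.5, 199.5), (399.0, 535.0), 90.0)
[[-0.86   2.438  0.04 ]
 [ 2.512  1.925  0.04 ]
 [ 0.794 -0.602  0.04 ]
 [-0.126 -0.389  0.04 ]]
[158 153 151] [155 151 148] [202 205 205]
```

View pics/top_crop0.png

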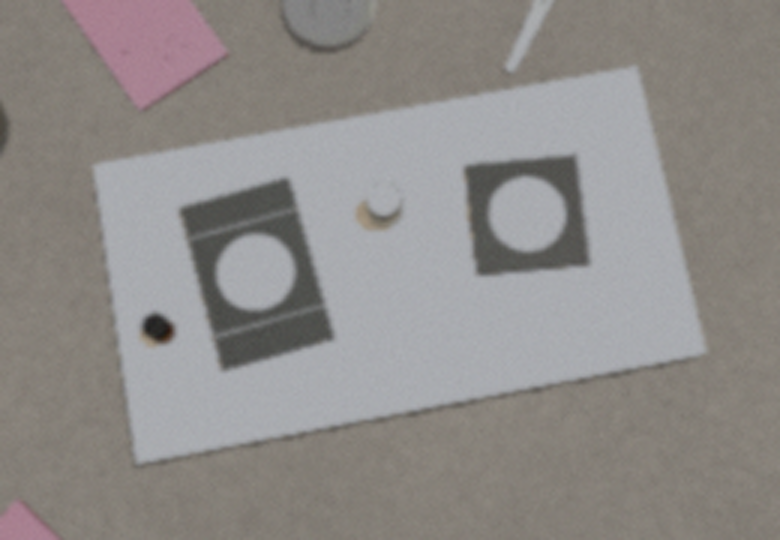

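View pics/side_crop0.png

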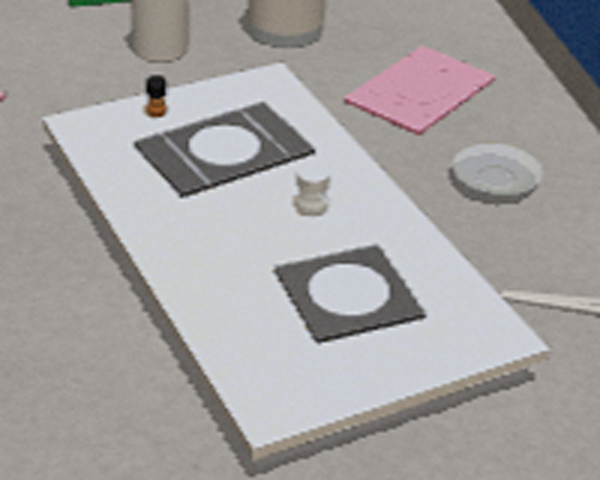

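```bash
cat >> h.py <<'E'
def near(n,img,box,thr,z,seed=None,dark=True):
    x,y,w,h=box; g=cv2.cvtColor(img,cv2.COLOR_RGB2GRAY)
    f=4; big=cv2.resize(g[y:y+h,x:x+w],None,fx=f,fy=f,interpolation=cv2.INTER_CUBIC); big=cv2.GaussianBlur(big,(0,0),2)
    m=((big<thr) if dark else (big>thr)).astype(np.uint8)
    return big,m,lambda c:(c.reshape(-1,2)+.5)/f-.5+[x,y]
def sides(P,rect):
    """fit lines to the 4 sides of contour pts P (Nx2) given minAreaRect; returns (dir,point) ordered by rect axes"""
    c,(w,h),a=rect; a=np.radians(a); ex=np.array([np.cos(a),np.sin(a)]); ey=np.array([-ex[1],ex[0]])
    q=P-np.array(c); u=q@ex; v=q@ey; out=[]
    for s,t,L,M in ((u,v,w,h),(v,u,h,w)):
        for sg in (1,-1):
            k=(abs(t)<.4*M)&(abs(s*sg-L/2)<.012)
            for _ in range(3):
                l=cv2.fitLine(P[k].astype(np.float32),cv2.DIST_HUBER,0,1e-4,1e-4).ravel()
                r=abs((P-l[2:])@np.array([-l[1],l[0]])); k=(abs(t)<.4*M)&(abs(s*sg-L/2)<.012)&(r<.003)
            out.append((l[:2],l[2:],r[k].std()))
    return out
def measure(n,img,rbox,rthr,pthr,show=None):
    big,m,tr=near(n,img,rbox,rthr,.04,dark=False)
    cs,_=cv2.findContours(m,cv2.RETR_EXTERNAL,cv2.CHAIN_APPROX_NONE); k=max(cs,key=cv2.contourArea)
    P=ray(n,tr(k),.04)[:,:2]; rr=cv2.minAreaRect(P.astype(np.float32)); S=sides(P,rr)
    res={'riser':(rr,S)}
    m2=(big<pthr).astype(np.uint8); fill=np.zeros_like(m); cv2.drawContours(fill,[k],-1,1,-1)
    m2=cv2.morphologyEx(m2*cv2.erode(fill,np.ones((9,9))),cv2.MORPH_CLOSE,np.ones((9,9)))
    cs,_=cv2.findContours(m2,cv2.RETR_EXTERNAL,cv2.CHAIN_APPROX_NONE); res['plates']=[]
    for c in cs:
        if cv2.contourArea(c)<200: continue
        P=ray(n,tr(c),.046)[:,:2]; r=cv2.minAreaRect(P.astype(np.float32)); res['plates'].append((r,P))
    return res
E
python3 - <<'E'
from h import *
for n,b,t in (("top",(195,125,235,145),(135,115)),("side",(235,145,185,140),(175,140))):
    p=np.load(f"pics/{n}0.npy"); g=cv2.cvtColor(p,cv2.COLOR_RGB2GRAY)
    r=measure(n,p,b,*t); print(n,'riser',r['riser'][0])
    for d,c,s in r['riser'][1]: print('  line ang %.2f'%np.degrees(np.arctan2(d[1],d[0])),c.round(4),'%.4f'%s)
    for q,P in r['plates']:
        print(' plate',[np.round(v,4) for v in q])
        if min(q[1])>.08:
            for d,c,s in sides(P,q): print('    ang %.2f'%np.degrees(np.arctan2(d[1],d[0])),c.round(4),'%.4f'%s)
E
```

```text
top riser ((0.5573161840438843, 0.04036785662174225), (0.27361148595809937, 0.5057991743087769), 11.684467315673828)
  line ang -78.30 [0.6883 0.0763] 0.0003
  line ang -78.25 [0.424  0.0141] 0.0002
  line ang 11.76 [0.5405 0.2933] 0.0004
  line ang 11.49 [ 0.6068 -0.206 ] 0.0003
 plate [array([0.4885, 0.2446]), array([0.0291, 0.0223]), np.float64(54.593)]
 plate [array([0.5391, 0.1622]), array([0.1492, 0.0985]), np.float64(17.2037)]
    ang -72.65 [0.6098 0.1843] 0.0001
    ang -72.74 [0.4684 0.1402] 0.0001
    ang 17.34 [0.512  0.2046] 0.0003
    ang 17.38 [0.5531 0.1159] 0.0003
 plate [array([ 0.595 , -0.0739]), array([0.0997, 0.0992]), np.float64(6.3491)]
    ang -83.72 [ 0.6438 -0.0681] 0.0002
    ang -83.37 [ 0.5467 -0.0834] 0.0002
    ang 6.11 [ 0.5876 -0.0258] 0.0003
    ang 6.29 [ 0.6005 -0.1225] 0.0002
side riser ((0.5818679332733154, 0.046510979533195496), (0.32332107424736023, 0.5019174814224243), 11.87645435333252)
  line ang -25.41 [ 0.773  -0.1141] 0.0002
  line ang -78.16 [ 0.4277 -0.0025] 0.0001
  line ang 11.87 [0.5187 0.2883] 0.0005
  line ang 12.03 [ 0.6203 -0.2008] 0.0003
 plate [array([ 0.5948, -0.0779]), array([0.1024, 0.105 ]), np.float64(6.4163)]
    ang -83.48 [ 0.6434 -0.0625] 0.0003
    ang -83.40 [ 0.5447 -0.0839] 0.0002
    ang 6.68 [ 0.5887 -0.0267] 0.0002
    ang 6.51 [ 0.6004 -0.1295] 0.0002
 plate [array([0.5386, 0.1577]), array([0.153 , 0.1063]), np.float64(17.3821)]
    ang -72.48 [0.6111 0.1779] 0.0003
    ang -72.41 [0.4659 0.1357] 0.0002
    ang 17.26 [0.5214 0.2065] 0.0003
    ang 17.62 [0.5533 0.1076] 0.0002
```

Candidates: the dark plate with two white lines at top px (265,200) is 149x99 mm and is the long plate. The dark plate without lines at (355,181) is square. The pink ones at (227,117) and (192,310) are look-alikes. The enlarged crop confirms the two lines. In both views the plate is about 5.6° off square and about 50 mm short of the edge. Next I turn the tool so the jaws line up with the riser edge (yaw -168.3), with the fingers partly closed.

Request:
{"fn": "jog_arm", "kwargs": {
  "targets": [
    [0,0,0,-0.125],
    [0,0,0,-0.125],
    [0,0,0,-0.125],
    [0,0,0,-0.125],
    [0,0,0,-0.125]
  ],
  "hand": 80
}}

```text
time_s: 0.52
tcp_pos: [0.2215, 0.4757, 0.248]
orientation: [-180.0, -0.0, -168.8]
force: [-0.4, -0.4, 0.2]
grip_width: 0.0587
```

Request:
{"fn": "jog_arm", "kwargs": {
  "targets": [
    [-0.0138,-0.0378,0,0],
    [-0.0138,-0.0378,0,0],
    [-0.0138,-0.0378,0,0],
    [-0.0138,-0.0378,0,0],
    [-0.0138,-0.0378,0,0]
  ]
}}

```text
time_s: 0.93
tcp_pos: [0.3252, 0.3016, 0.2481]
orientation: [-180.0, -0.0, -169.1]
force: [0.3, -0.1, 0.0]
grip_width: 0.0586
```

Request:
{"fn": "jog_arm", "kwargs": {
  "targets": [
    [-0.0138,-0.0378,0,0],
    [-0.0138,-0.0378,0,0],
    [-0.0138,-0.0378,0,0],
    [-0.0138,-0.0378,0,0],
    [-0.0138,-0.0378,0,0]
  ]
}}

```text
time_s: 1.35
tcp_pos: [0.4287, 0.1287, 0.2483]
orientation: [180.0, -0.0, -169.2]
force: [1.0, 0.7, -0.7]
grip_width: 0.0586
```

Request:
{"fn": "jog_arm", "kwargs": {
  "targets": [
    [0,0,0,0],
    [0,0,0,0]
  ]
}}

```text
time_s: 1.52
tcp_pos: [0.4289, 0.1288, 0.248]
orientation: [180.0, -0.0, -169.4]
force: [-0.3, 0.5, 0.1]
grip_width: 0.0585
```

```bash
python3 - <<'E'
from cell import readout
s=readout.sense(); print(s['time_s'],s['tcp_pos'],s['orientation'],s['force'],s['joint_positions'],s['grip_width'])
p=s['tcp_pos'];print('e,f',p[0]*.9791+p[1]*.2033,-p[0]*.2033+p[1]*.9791)
E
```

```text
1.5167 [0.42892005 0.12876474 0.247963  ] [ 1.79999346e+02 -3.95445819e-02 -1.69411244e+02] [-0.3473158   0.50255     0.12825145] [ 7.34266036e+00  8.30527825e+00 -1.96687681e+01  6.20654718e+01
 -1.58602078e-03 -3.24609465e+00] 0.05851996286162902
e,f 0.44613349040775985 0.038874113189680495
```

Request:
{"fn": "jog_arm", "kwargs": {
  "targets": [
    [0,0.003,0.04,-0.02],
    [0,0,0.04,0],
    [0,0,0.04,0],
    [0,0,0.03,0],
    [0,0,0.023,0]
  ]
}}

```text
time_s: 1.93
tcp_pos: [0.4253, 0.1345, 0.0728]
orientation: [180.0, -0.2, -167.9]
force: [-0.2, 0.4, -0.1]
grip_width: 0.0586
```

Request:
{"fn": "jog_arm", "kwargs": {
  "targets": [
    [0,0,0,0],
    [0,0,0,0]
  ]
}}

```text
time_s: 2.1
tcp_pos: [0.4262, 0.1343, 0.0749]
orientation: [180.0, -0.2, -167.9]
force: [0.4, -0.1, -0.2]
grip_width: 0.0582
```

```bash
python3 - <<'E'
from h import *
from cell import readout
s=readout.sense(); print(s['time_s'],s['tcp_pos'],s['orientation'],s['force'])
for n,(x,y,w,h) in (("side",(200,90,200,150)),("top",(180,110,260,180))):
    p,d=viewer.read_camera(n); np.save(f"pics/{n}1.npy",p)
    cv2.imwrite(f"pics/{n}1.png",cv2.resize(p[y:y+h,x:x+w,::-1],None,fx=3,fy=3,interpolation=cv2.INTER_CUBIC))
E
```

```text
2.1 [0.4262109  0.13431969 0.07492333] [ 1.79976394e+02 -1.66960132e-01 -1.67928120e+02] [ 0.41823711 -0.06338296 -0.20933196]
```

View pics/side1.png

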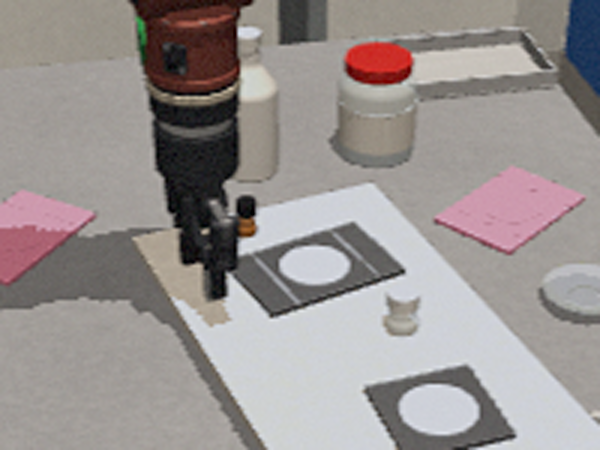

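View pics/top1.png

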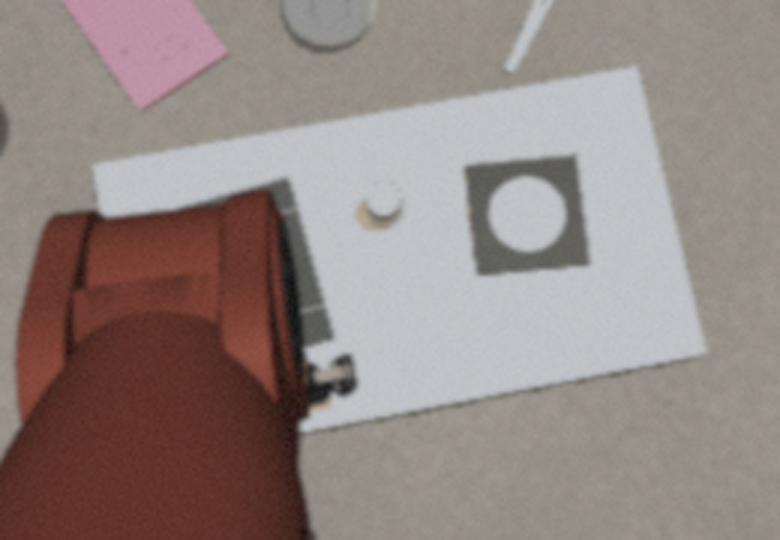

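Request:
{"fn": "jog_arm", "kwargs": {
  "targets": [
    [0,0,0.009,0],
    [0,0,0.004,0],
    [0,0,0,0]
  ]
}}

```text
time_s: 2.45
tcp_pos: [0.4276, 0.1336, 0.0622]
orientation: [-180.0, 0.0, -168.0]
force: [0.5, -0.2, -0.2]
grip_width: 0.0589
```

Request:
{"fn": "jog_arm", "kwargs": {
  "targets": [
    [0,0,0.002,0],
    [0,0,0.001,0],
    [0,0,0,0]
  ]
}}

```text
time_s: 2.7
tcp_pos: [0.4277, 0.1335, 0.0593]
orientation: [180.0, -0.0, -168.0]
force: [-0.3, -0.3, -0.1]
grip_width: 0.0583
```

Request:
{"fn": "jog_arm", "kwargs": {
  "targets": [
    [0,0,0.001,0],
    [0,0,0.001,0],
    [0,0,0,0]
  ]
}}

```text
time_s: 2.95
tcp_pos: [0.4276, 0.1335, 0.0572]
orientation: [180.0, -0.0, -168.0]
force: [-0.4, 0.6, -0.8]
grip_width: 0.0586
```

Request:
{"fn": "jog_arm", "kwargs": {
  "targets": [
    [0,0,0.001,0],
    [0,0,0.001,0],
    [0,0,0,0]
  ]
}}

```text
time_s: 3.2
tcp_pos: [0.4276, 0.1336, 0.0551]
orientation: [180.0, -0.0, -168.0]
force: [0.3, -0.1, 0.3]
grip_width: 0.0584
```

Request:
{"fn": "jog_arm", "kwargs": {
  "targets": [
    [0,0,0.001,0],
    [0,0,0,0]
  ]
}}

```text
time_s: 3.37
tcp_pos: [0.4276, 0.1336, 0.0542]
orientation: [180.0, -0.0, -168.0]
force: [0.3, -1.1, -0.5]
grip_width: 0.0588
```

Request:
{"fn": "jog_arm", "kwargs": {
  "targets": [
    [0,0,0.001,0],
    [0,0,0,0]
  ]
}}

```text
time_s: 3.53
tcp_pos: [0.4276, 0.1336, 0.0532]
orientation: [180.0, -0.0, -168.0]
force: [-0.3, 0.4, 0.3]
grip_width: 0.0586
```

Request:
{"fn": "jog_arm", "kwargs": {
  "targets": [
    [0,0,0.001,0],
    [0,0,0,0]
  ]
}}

```text
time_s: 3.7
tcp_pos: [0.4277, 0.1336, 0.0523]
orientation: [180.0, 0.0, -168.0]
force: [0.0, 0.3, 0.5]
grip_width: 0.0587
```

Request:
{"fn": "jog_arm", "kwargs": {
  "targets": [
    [0,0,0.001,0],
    [0,0,0,0]
  ]
}}

```text
time_s: 3.87
tcp_pos: [0.4278, 0.1336, 0.0522]
orientation: [-180.0, 0.0, -168.0]
force: [-5.0, -1.2, 18.9]
grip_width: 0.0589
```

Request:
{"fn": "jog_arm", "kwargs": {
  "targets": [
    [0,0,-0.0035,0.004],
    [-0.008,0,0,0],
    [-0.006,0,0,0],
    [-0.005,0,0,0],
    [0,0,0,0]
  ]
}}

```text
time_s: 4.28
tcp_pos: [0.4479, 0.1377, 0.0547]
orientation: [-180.0, 0.1, -168.2]
force: [-0.5, -0.1, 0.2]
grip_width: 0.0588
```

Request:
{"fn": "jog_arm", "kwargs": {
  "targets": [
    [-0.004,0,0,0],
    [-0.004,0,0,0],
    [-0.004,0,0,0],
    [-0.004,0,0,0],
    [0,0,0,0]
  ]
}}

```text
time_s: 4.7
tcp_pos: [0.4628, 0.1408, 0.0548]
orientation: [-180.0, 0.0, -168.2]
force: [0.1, -0.1, -0.5]
grip_width: 0.0586
```

```bash
python3 - <<'E'
from h import *
from cell import readout
s=readout.sense(); print(s['time_s'],s['tcp_pos'],s['orientation'],s['force'])
for n,(x,y,w,h) in (("side",(220,110,200,150)),):
    p,d=viewer.read_camera(n); np.save(f"pics/{n}2.npy",p)
    cv2.imwrite(f"pics/{n}2.png",cv2.resize(p[y:y+h,x:x+w,::-1],None,fx=3,fy=3,interpolation=cv2.INTER_CUBIC))
E
```

```text
4.7 [0.46282514 0.14084557 0.05479041] [-1.79999436e+02  3.37642394e-02 -1.68244986e+02] [ 0.12399227 -0.05530738 -0.46177495]
```

View pics/side2.png

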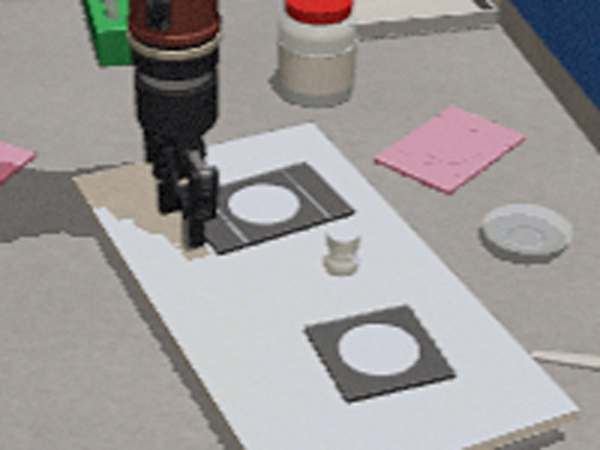

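Request:
{"fn": "jog_arm", "kwargs": {
  "targets": [
    [-0.004,0,0,0],
    [-0.004,0,0,0],
    [-0.004,0,0,0],
    [-0.004,0,0,0],
    [-0.004,0,0,0]
  ]
}}

```text
time_s: 5.17
tcp_pos: [0.482, 0.1448, 0.0548]
orientation: [-180.0, 0.0, -168.2]
force: [-0.3, -0.9, 0.2]
grip_width: 0.0589
```

Request:
{"fn": "jog_arm", "kwargs": {
  "targets": [
    [-0.004,0,0,0],
    [-0.004,0,0,0],
    [-0.004,0,0,0],
    [-0.004,0,0,0],
    [-0.004,0,0,0]
  ]
}}

```text
time_s: 5.58
tcp_pos: [0.5015, 0.1489, 0.0548]
orientation: [-180.0, -0.0, -168.2]
force: [-1.2, 0.1, 0.7]
grip_width: 0.0586
```

Request:
{"fn": "jog_arm", "kwargs": {
  "targets": [
    [-0.004,0,0,0],
    [-0.004,0,0,0],
    [-0.004,0,0,0],
    [-0.002,0,0,0],
    [0,0,0,0]
  ]
}}

```text
time_s: 6.0
tcp_pos: [0.5156, 0.1518, 0.0548]
orientation: [-180.0, 0.0, -168.2]
force: [-0.1, 1.0, 0.3]
grip_width: 0.0584
```

```bash
python3 - <<'E'
from h import *
from cell import readout
s=readout.sense(); print(s['time_s'],s['tcp_pos'],s['orientation'],s['force']); p=s['tcp_pos'];print('e,f',p[0]*.9791+p[1]*.2033,-p[0]*.2033+p[1]*.9791)
for n,(x,y,w,h) in (("side",(235,110,200,150)),("top",(180,110,260,180))):
    p,d=viewer.read_camera(n); np.save(f"pics/{n}3.npy",p)
    cv2.imwrite(f"pics/{n}3.png",cv2.resize(p[y:y+h,x:x+w,::-1],None,fx=3,fy=3,interpolation=cv2.INTER_CUBIC))
E
```

```text
6.0 [0.51556186 0.15182622 0.05484097] [-1.79997547e+02  4.35208677e-02 -1.68244420e+02] [-0.13661691  1.01858133  0.34987784]
e,f 0.5356528899276624 0.04383932435902982
```

View pics/side3.png

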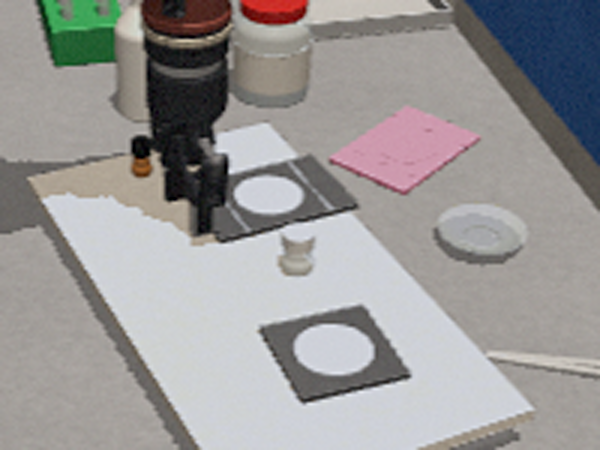

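View pics/top3.png

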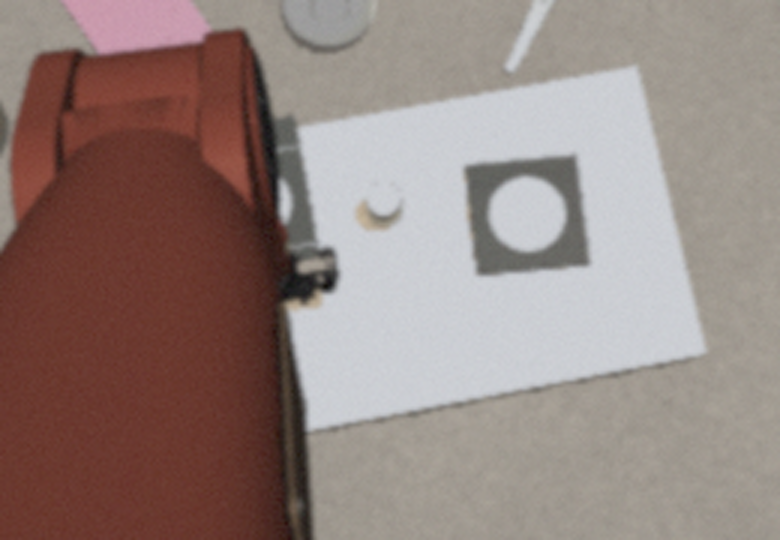

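```bash
cat >> h.py <<'E'
E_=np.array([.9791,.2033]);F_=np.array([-.2033,.9791])
def farend(img,out=None,box=(300,140,70,60),thr=115):
    n="side"
    x,y,w,h=box; g=cv2.cvtColor(img,cv2.COLOR_RGB2GRAY)
    big=cv2.GaussianBlur(cv2.resize(g[y:y+h,x:x+w],None,fx=4,fy=4,interpolation=cv2.INTER_CUBIC),(0,0),2)
    m=(big<thr).astype(np.uint8); m=cv2.morphologyEx(m,cv2.MORPH_CLOSE,np.ones((9,9)))
    cs,_=cv2.findContours(m,cv2.RETR_EXTERNAL,cv2.CHAIN_APPROX_NONE); k=max(cs,key=cv2.contourArea)
    uv=(k.reshape(-1,2)+.5)/4-.5+[x,y]; P=ray(n,uv,.046)[:,:2]
    if out:
        v=cv2.cvtColor(big,cv2.COLOR_GRAY2BGR); cv2.drawContours(v,[k],-1,(0,0,255),1); cv2.imwrite(out,cv2.resize(v,None,fx=2,fy=2))
    return np.c_[P@E_,P@F_],uv
E
python3 - <<'E'
from h import *
print((ray("side",[(353.3,179),(339,162.3),(307.7,190)],.046)[:,:2]@np.c_[E_,F_]).round(4))
img=np.load("pics/side3.npy")
Q,uv=farend(img,"pics/far3.png"); print(Q.max(0),Q.min(0),len(Q))
E
```

```text
[[ 0.6901 -0.0136]
 [ 0.6939  0.0846]
 [ 0.5446 -0.0101]]
[0.70069029 0.26174738] [ 0.52683545 -0.01479484] 897
```

View pics/far3.png

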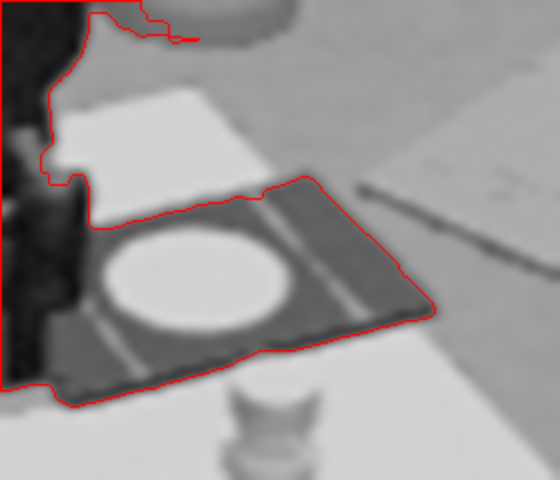

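```bash
cat >> h.py <<'E'
def farfit(img,f0=0.0,f1=.08,emin=.675,**kw):
    Q,uv=farend(img,**kw); k=(Q[:,1]>f0)&(Q[:,1]<f1)&(Q[:,0]>emin)
    for _ in range(3):
        l=cv2.fitLine(Q[k].astype(np.float32),cv2.DIST_HUBER,0,1e-4,1e-4).ravel(); l=l*np.sign(l[1]) if 0 else l
        r=abs((Q-l[2:])@np.array([-l[1],l[0]])); k=(Q[:,1]>f0)&(Q[:,1]<f1)&(r<.0025)
    ang=np.degrees(np.arctan(-l[0]/l[1])); emid=l[2]+l[0]/l[1]*(.04-l[3])
    return emid,ang,k.sum(),r[k].std()
E
python3 - <<'E'
from h import *
print(farfit(np.load("pics/side3.npy")))
# riser far edge from side image: visible part right of the jar
img=np.load("pics/side0.npy"); g=cv2.cvtColor(img,cv2.COLOR_RGB2GRAY)
# calibrate far-edge in side view with gradient along e
for name in ("side0","side3"):
    g=cv2.GaussianBlur(cv2.cvtColor(np.load(f"pics/{name}.npy"),cv2.COLOR_RGB2GRAY),(0,0),.7).astype(np.float32)
    pts=[]
    for f in np.arange(-.24,.26,.005):
        es=np.arange(.67,.71,.0005); P=np.c_[es[:,None]*E_+f*F_,np.full(len(es),.04)]
        uv=proj("side",P).astype(np.float32); v=cv2.remap(g,uv[:,0],uv[:,1],cv2.INTER_LINEAR).ravel()
        d=-np.gradient(v); i=d.argmax()
        if v[:10].mean()-v[-10:].mean()>25: pts.append((es[i],f))
    pts=np.array(pts); c=np.polyfit(pts[:,1],pts[:,0],1); r=pts[:,0]-np.polyval(c,pts[:,1])
    k=abs(r)<.003; c=np.polyfit(pts[k,1],pts[k,0],1); print(name,len(pts),k.sum(),'ang',-np.degrees(np.arctan(c[0])),'e at f=.04',np.polyval(c,.04),(pts[k,0]-np.polyval(c,pts[k,1])).std())
E
```

```text
(np.float32(0.6944062), np.float32(0.97461754), np.int64(55), np.float64(0.00037920711405647797))
side0 91 85 ang 0.101889942065384 e at f=.04 0.6866821324223686 0.0008398265158448738
side3 67 62 ang 0.11361631226853945 e at f=.04 0.6865732681059122 0.0008137460343618352
```

Request:
{"fn": "jog_arm", "kwargs": {
  "targets": [
    [-0.004,0,0,0],
    [-0.004,0,0,0],
    [-0.004,0,0,0],
    [-0.004,0,0,0],
    [-0.003,0,0,0]
  ]
}}

```text
time_s: 6.52
tcp_pos: [0.534, 0.1557, 0.0548]
orientation: [180.0, 0.0, -168.2]
force: [-0.8, -0.1, 0.6]
grip_width: 0.0586
```

Request:
{"fn": "jog_arm", "kwargs": {
  "targets": [
    [0,0,0,0],
    [0,0,0,0]
  ]
}}

```text
time_s: 6.68
tcp_pos: [0.5338, 0.1556, 0.0548]
orientation: [-180.0, 0.0, -168.2]
force: [-0.4, 0.2, -0.5]
grip_width: 0.0585
```

Request:
{"fn": "jog_arm", "kwargs": {
  "targets": [
    [0.01,0,0,0],
    [0.01,0,0,0],
    [0.02,0,-0.01,0],
    [0.03,-0.01,-0.025,0],
    [0.033,-0.02,-0.01,0]
  ]
}}

```text
time_s: 7.1
tcp_pos: [0.4389, 0.106, 0.1013]
orientation: [180.0, 0.1, -168.1]
force: [1.1, -1.2, 0.6]
grip_width: 0.0585
```

Request:
{"fn": "jog_arm", "kwargs": {
  "targets": [
    [0.02,-0.035,0,0],
    [0.02,-0.035,0,0],
    [0,-0.04,0,0],
    [0,-0.04,0,0],
    [0,0,0,0]
  ]
}}

```text
time_s: 7.52
tcp_pos: [0.4325, -0.056, 0.1007]
orientation: [-179.8, 0.2, -168.6]
force: [0.5, 0.8, -0.5]
grip_width: 0.0585
```

```bash
python3 - <<'E'
from h import *
from cell import readout
s=readout.sense(); print(s['time_s'],s['tcp_pos'],s['orientation'],s['force']); p=s['tcp_pos'];print('e,f',p[0]*.9791+p[1]*.2033,-p[0]*.2033+p[1]*.9791)
for n in ("top","side"):
    p,d=viewer.read_camera(n); np.save(f"pics/{n}4.npy",p)
    cv2.imwrite(f"pics/{n}4.png",p[...,::-1])
E
```

```text
7.5167 [ 0.43251039 -0.0559879   0.10070681] [-179.76145452    0.19760479 -168.55955585] [ 0.50148952  0.76057744 -0.53157493]
e,f 0.4120885834541626 -0.1427471166893512
```

View pics/top4.png

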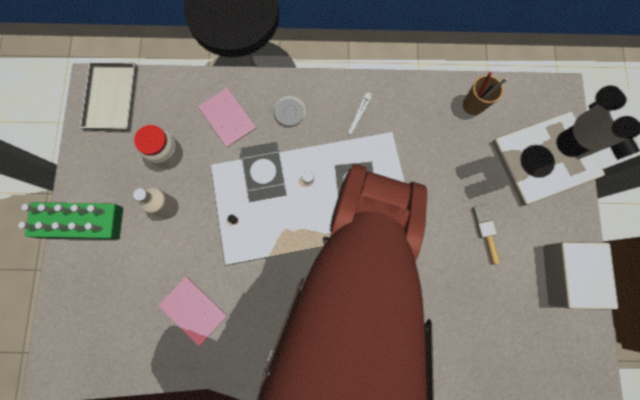

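View pics/side4.png

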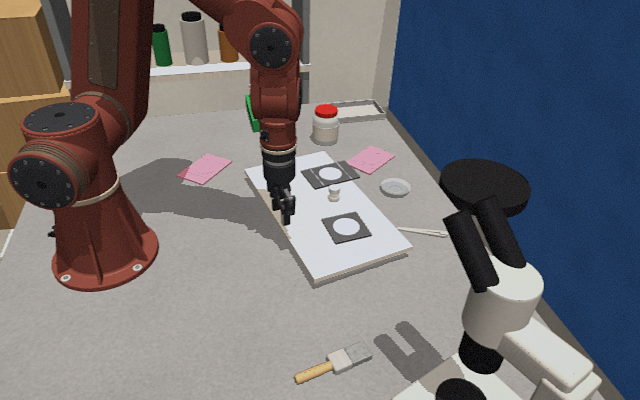

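```bash
cat >> h.py <<'E'
def platetop(img,box=(232,130,64,80),out=None,n="top",thr=None,z=.046):
    """edges of plate by steepest gradient along its four sides, in (e,f)"""
    x,y,w,h=box; g=cv2.cvtColor(img,cv2.COLOR_RGB2GRAY)
    big=cv2.GaussianBlur(cv2.resize(g[y:y+h,x:x+w],None,fx=4,fy=4,interpolation=cv2.INTER_CUBIC),(0,0),2)
    m=cv2.morphologyEx((big<(thr or 100)).astype(np.uint8),cv2.MORPH_CLOSE,np.ones((13,13)))
    cs,_=cv2.findContours(m,cv2.RETR_EXTERNAL,cv2.CHAIN_APPROX_NONE); k=max(cs,key=cv2.contourArea)
    uv=(k.reshape(-1,2)+.5)/4-.5+[x,y]; P=ray(n,uv,z)[:,:2]@np.c_[E_,F_]
    r=cv2.minAreaRect(P.astype(np.float32))
    gb=cv2.GaussianBlur(g,(0,0),.7).astype(np.float32)
    c=np.array(r[0]); a=r[2]; a=(a+45)%90-45; a=np.radians(a); ex=np.array([np.cos(a),np.sin(a)]); ey=np.array([-ex[1],ex[0]])
    res={}
    for nm,nrm,tan,L,W in (('far',ex,ey,.075,.05),('near',-ex,ey,.075,.05),('left',ey,ex,.05,.075),('right',-ey,ex,.05,.075)):
        pts=[]
        for t in np.linspace(-.82*W,.82*W,41):
            s=np.arange(-.007,.007,.0004); q=c+t*tan+(L+s)[:,None]*nrm
            wxy=q@np.stack([E_,F_]); p=proj(n,np.c_[wxy,np.full(len(q),z)]).astype(np.float32)
            v=cv2.remap(gb,p[:,0],p[:,1],cv2.INTER_LINEAR).ravel(); d=np.clip(np.gradient(v),0,None)**2
            pts.append(q[0]+nrm*((s*d).sum()/d.sum()-s[0]))
        l=cv2.fitLine(np.array(pts,np.float32),cv2.DIST_HUBER,0,1e-4,1e-4).ravel()
        an=np.degrees(np.arctan2(l[1],l[0])); an=(an+45)%90-45
        res[nm]=(l[2:].round(4),round(float(an),2))
    return r,res
E
python3 - <<'E'
from h import *
for nm,b in (("top0",(236,160,62,80)),("top4",(232,130,62,80))):
    r,res=platetop(np.load(f"pics/{nm}.npy"),b); print(nm,r); print(res)
# riser edge in top, same gradient method
for nm in ("top0","top4"):
    g=cv2.GaussianBlur(cv2.cvtColor(np.load(f"pics/{nm}.npy"),cv2.COLOR_RGB2GRAY),(0,0),.7).astype(np.float32)
    for e0 in (.689,.418):
        pts=[];sg=1 if e0>.6 else -1
        for f in np.arange(-.2,.24,.005):
            s=np.arange(-.008,.008,.0004); P=np.c_[(e0+sg*s)[:,None]*E_+f*F_,np.full(len(s),.04)]
            uv=proj("top",P).astype(np.float32); v=cv2.remap(g,uv[:,0],uv[:,1],cv2.INTER_LINEAR).ravel(); d=np.clip(-np.gradient(v),0,None)**2
            if v[:8].min()>130: pts.append((f,e0+sg*(s*d).sum()/d.sum()))
        l=np.polyfit(*np.array(pts).T,1); print(nm,e0,len(pts),'ang',-np.degrees(np.arctan(l[0])),'e@f.045',np.polyval(l,.045))
E
```

```text
top0 ((0.5607432723045349, 0.049204692244529724), (0.14675983786582947, 0.096001036465168), 5.466365337371826)
{'far': (array([0.6353, 0.0601], dtype=float32), 5.6), 'near': (array([0.4858, 0.0451], dtype=float32), 5.43), 'left': (array([0.56 , 0.099], dtype=float32), 5.53), 'right': (array([ 5.655e-01, -3.000e-04], dtype=float32), 5.57)}
top4 ((0.6411269307136536, 0.0436759814620018), (0.1457090824842453, 0.09928829967975616), 0.25955459475517273)
{'far': (array([0.7163, 0.0401], dtype=float32), 0.12), 'near': (array([0.5652, 0.0433], dtype=float32), -0.07), 'left': (array([0.6471, 0.0916], dtype=float32), 0.17), 'right': (array([ 0.6414, -0.008 ], dtype=float32), -0.25)}
top0 0.689 77 ang 0.017903601197326657 e@f.045 0.6873032739232363
top0 0.418 78 ang 0.014159322271736923 e@f.045 0.41855721262571227
top4 0.689 68 ang nan e@f.045 nan
top4 0.418 63 ang -0.6779096825975283 e@f.045 0.41801705398108824<stdin>:12: RuntimeWarning: invalid value encountered in scalar divide
```

```bash
python3 - <<'E'
from h import *
for nm,b in (("side0",(268,155,72,46)),("side4",(295,152,70,40))):
    r,res=platetop(np.load(f"pics/{nm}.npy"),b,n="side",thr=115); print(nm,r); print(res)
E
```

```text
side0 ((0.5588726997375488, 0.044326603412628174), (0.15033958852291107, 0.10339197516441345), 5.554840087890625)
{'far': (array([0.6347, 0.055 ], dtype=float32), 5.62), 'near': (array([0.4841, 0.0296], dtype=float32), 5.92), 'left': (array([0.566 , 0.0981], dtype=float32), 5.56), 'right': (array([ 0.57  , -0.0069], dtype=float32), 5.73)}
side4 ((0.6437429189682007, 0.03662175312638283), (0.10305481404066086, 0.15980271995067596), 89.91615295410156)
{'far': (array([0.7167, 0.0392], dtype=float32), -0.48), 'near': (array([0.5638, 0.0367], dtype=float32), -0.18), 'left': (array([0.6407, 0.0896], dtype=float32), -0.07), 'right': (array([ 0.6483, -0.0149], dtype=float32), -0.34)}
```

Both views agree that the plate is square to within about 0.3° and about 28.7 mm is out. I'll go back the same way and give a final push of about 1.3 mm.

Request:
{"fn": "jog_arm", "kwargs": {
  "targets": [
    [0,0.04,0,0],
    [0,0.04,0,0],
    [-0.02,0.035,0,0],
    [-0.02,0.035,0,0],
    [0,0,0,0]
  ]
}}

```text
time_s: 8.03
tcp_pos: [0.4397, 0.112, 0.1002]
orientation: [179.9, 0.2, -167.8]
force: [-1.2, -0.5, 1.4]
grip_width: 0.0581
```

Request:
{"fn": "jog_arm", "kwargs": {
  "targets": [
    [-0.033,0.02,0.01,0],
    [-0.01,0.01,0.02,0],
    [-0.01,0,0.015,0],
    [0,0,0,0],
    [0,0,0,0]
  ]
}}

```text
time_s: 8.45
tcp_pos: [0.4834, 0.1468, 0.0541]
orientation: [180.0, -0.1, -168.1]
force: [-0.0, -0.1, -0.1]
grip_width: 0.0585
```

```bash
python3 - <<'E'
from cell import readout
s=readout.sense(); p=s['tcp_pos']; print(s['time_s'],p,s['orientation'],s['force']); print('e,f',p[0]*.9791+p[1]*.2033,-p[0]*.2033+p[1]*.9791)
E
```

```text
8.45 [0.48338267 0.14676519 0.05406607] [ 1.79981702e+02 -1.04053277e-01 -1.68103659e+02] [-0.04975812 -0.09838881 -0.07767302]
e,f 0.5031173330406331 0.045426104581280574
```

Request:
{"fn": "jog_arm", "kwargs": {
  "targets": [
    [-0.015,0,-0.0005,0.002],
    [-0.015,0,0,0],
    [-0.01,0,0,0],
    [-0.004,0,0,0],
    [0,0,0,0]
  ]
}}

```text
time_s: 8.87
tcp_pos: [0.5277, 0.1548, 0.0556]
orientation: [180.0, 0.0, -168.3]
force: [0.2, 0.4, -0.0]
grip_width: 0.0587
```

Request:
{"fn": "jog_arm", "kwargs": {
  "targets": [
    [0,0,0,0]
  ]
}}

```text
time_s: 8.95
tcp_pos: [0.5266, 0.1545, 0.0553]
orientation: [180.0, -0.1, -168.3]
force: [-0.4, 0.3, -0.4]
grip_width: 0.0587
```

```bash
python3 - <<'E'
from cell import readout
s=readout.sense(); p=s['tcp_pos']; print(s['time_s'],p,s['orientation'],s['force']); print('e,f',p[0]*.9791+p[1]*.2033,-p[0]*.2033+p[1]*.9791)
E
```

```text
8.95 [0.52655507 0.15445333 0.05532871] [ 1.79998113e+02 -5.22729173e-02 -1.68330939e+02] [-0.35070839  0.31806952 -0.43333372]
e,f 0.546950434427731 0.04417661063952845
```

Request:
{"fn": "jog_arm", "kwargs": {
  "targets": [
    [-0.003,0,0,0],
    [-0.003,0,0,0],
    [-0.0015,0,0,0],
    [-0.001,0,0,0],
    [0,0,0,0]
  ]
}}

```text
time_s: 9.37
tcp_pos: [0.5357, 0.156, 0.0553]
orientation: [180.0, -0.0, -168.4]
force: [-0.8, 0.3, 1.5]
grip_width: 0.0583
```

Request:
{"fn": "jog_arm", "kwargs": {
  "targets": [
    [0,0,0,0]
  ]
}}

```text
time_s: 9.45
tcp_pos: [0.5357, 0.156, 0.0553]
orientation: [180.0, -0.0, -168.4]
force: [-2.2, 0.4, 2.4]
grip_width: 0.0586
```

```bash
python3 - <<'E'
from cell import readout
s=readout.sense(); p=s['tcp_pos']; print(s['time_s'],p,s['orientation'],s['force']); print('e,f',p[0]*.9791+p[1]*.2033,-p[0]*.2033+p[1]*.9791)
E
```

```text
9.45 [0.53566389 0.15596896 0.05528713] [ 1.79998300e+02 -2.19817874e-02 -1.68357040e+02] [-2.16886958  0.37371788  2.36770056]
e,f 0.5561770036051258 0.04380873642550173
```

Request:
{"fn": "jog_arm", "kwargs": {
  "targets": [
    [0.01,0,0,0],
    [0.01,0,0,0],
    [0.02,0,-0.01,0],
    [0.03,0,-0.03,0],
    [0.035,0,-0.02,0]
  ]
}}

```text
time_s: 9.87
tcp_pos: [0.4337, 0.1348, 0.1156]
orientation: [-180.0, 0.1, -168.4]
force: [0.6, -0.1, 1.5]
grip_width: 0.0586
```

Request:
{"fn": "jog_arm", "kwargs": {
  "targets": [
    [0.03,0.01,-0.025,0],
    [0.03,0.015,-0.025,0],
    [0.02,0.03,-0.02,0],
    [0,0.038,0,0],
    [0,0.038,0,0]
  ]
}}

```text
time_s: 10.28
tcp_pos: [0.3287, 0.2483, 0.1865]
orientation: [179.9, 0.2, -168.5]
force: [0.3, -0.1, -0.8]
grip_width: 0.0588
```

Request:
{"fn": "jog_arm", "kwargs": {
  "targets": [
    [0,0.038,0,0],
    [0,0.038,0,0],
    [0,0.038,0,0],
    [0,0.038,0,0],
    [0,0,0,0]
  ]
}}

```text
time_s: 10.7
tcp_pos: [0.2973, 0.4015, 0.1848]
orientation: [179.8, 0.1, -168.1]
force: [-0.8, -1.4, 0.0]
grip_width: 0.0586
```

Request:
{"fn": "jog_arm", "kwargs": {
  "targets": [
    [0,0,0,0],
    [0,0,0,0]
  ]
}}

```text
time_s: 10.87
tcp_pos: [0.2979, 0.3956, 0.1844]
orientation: [-180.0, -0.0, -168.3]
force: [-0.6, 0.1, 0.6]
grip_width: 0.0588
```

```bash
python3 - <<'E'
from h import *
from cell import readout
s=readout.sense(); print(s['time_s'],s['tcp_pos'],s['force'])
for n in ("top","side"):
    p,d=viewer.read_camera(n); np.save(f"pics/{n}5.npy",p); cv2.imwrite(f"pics/{n}5.png",p[...,::-1])
    b,t=((230,126,62,80),100) if n=="top" else ((297,152,70,40),115)
    r,res=platetop(p,b,n=n,thr=t); print(n,r); print(res)
E
```

```text
10.8667 [0.29793502 0.39561602 0.18440487] [-0.59831115  0.07497378  0.57003889]
top ((0.6419851183891296, 0.04386208578944206), (0.10424476116895676, 0.148804172873497), 89.7215576171875)
{'far': (array([0.717 , 0.0435], dtype=float32), -0.41), 'near': (array([0.566 , 0.0473], dtype=float32), -0.1), 'left': (array([0.645 , 0.0917], dtype=float32), 0.11), 'right': (array([ 0.6476, -0.0081], dtype=float32), -0.29)}
side ((0.6535524725914001, 0.03653551638126373), (0.18013465404510498, 0.10498569905757904), 0.6665579080581665)
{'far': (array([0.7255, 0.0394], dtype=float32), 4.08), 'near': (array([0.5791, 0.0336], dtype=float32), -1.16), 'left': (array([0.6588, 0.0895], dtype=float32), 0.17), 'right': (array([ 0.6569, -0.0149], dtype=float32), -0.26)}
```

View pics/top5.png

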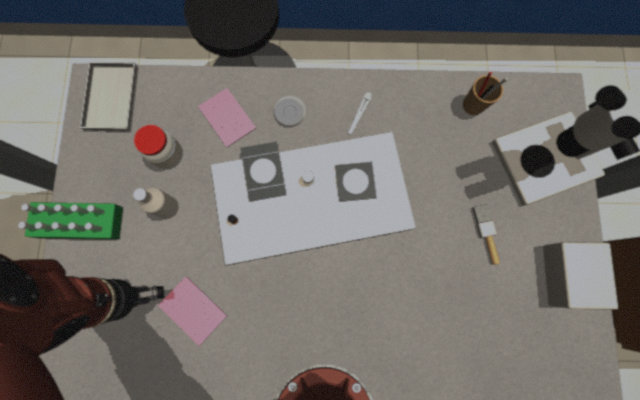

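View pics/side5.png

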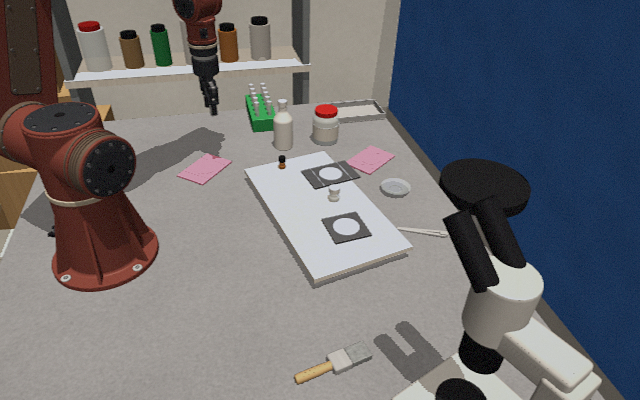

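```bash
python3 - <<'E'
from h import *
def disc(n,img,box):
    x,y,w,h=box; g=cv2.cvtColor(img,cv2.COLOR_RGB2GRAY)
    big=cv2.GaussianBlur(cv2.resize(g[y:y+h,x:x+w],None,fx=4,fy=4,interpolation=cv2.INTER_CUBIC),(0,0),1.5)
    m=(big>(125 if n=="top" else 145)).astype(np.uint8); k0=None
    cs,_=cv2.findContours(m,cv2.RETR_LIST,cv2.CHAIN_APPROX_NONE)
    for k in cs:
        if len(k)<60: continue
        uv=(k.reshape(-1,2)+.5)/4-.5+[x,y]; P=(ray(n,uv,.046)[:,:2]@np.c_[E_,F_]).astype(np.float32)
        (c,ax,a)=cv2.fitEllipse(P)
        if .03<min(ax) and max(ax)<.06: return np.round(c,4),np.round(ax,4)
fr={'top':[],'side':[]}
for i in range(4):
    for n in fr: fr[n].append(viewer.read_camera(n)[0].astype(np.float32))
for n in fr:
    a=np.mean(fr[n],0).astype(np.uint8); np.save(f"pics/{n}6.npy",a)
b0={'top':(236,160,62,80),'side':(268,150,72,56)}; b6={'top':(232,130,62,80),'side':(295,148,70,50)}
for n in fr:
    print(n,'disc0',disc(n,np.load(f"pics/{n}0.npy"),b0[n]),'disc4',disc(n,np.load(f"pics/{n}4.npy"),b6[n]),'disc6',disc(n,np.load(f"pics/{n}6.npy"),b6[n]))
    g=cv2.GaussianBlur(cv2.cvtColor(np.load(f"pics/{n}6.npy"),cv2.COLOR_RGB2GRAY),(0,0),.7).astype(np.float32)
    def edge(e0,z,fs,sg,s=np.arange(-.007,.007,.0004)):
        pts=[]
        for f in fs:
            P=np.c_[(e0+s)[:,None]*E_+f*F_,np.full(len(s),z)]
            uv=proj(n,P).astype(np.float32); v=cv2.remap(g,uv[:,0],uv[:,1],cv2.INTER_LINEAR).ravel(); d=np.clip(sg*np.gradient(v),0,None)
            i=min(max(d.argmax(),3),len(s)-4); dd=d[i-3:i+4]; pts.append((f,(s[i-3:i+4]*dd).sum()/dd.sum()+e0))
        pts=np.array(pts); k=np.ones(len(pts),bool)
        for _ in range(3):
            l=np.polyfit(*pts[k].T,1); r=pts[:,1]-np.polyval(l,pts[:,0]); k=abs(r)<max(.001,2*r[k].std())
        return 'e@.043 %.4f ang %.2f n %d sd %.4f'%(np.polyval(l,.043),-np.degrees(np.arctan(l[0])),k.sum(),r[k].std())
    print('  plate far',edge(.717,.046,np.arange(0,.086,.003),1)); 
    print('  riser far',edge(.688,.04,np.r_[np.arange(-.23,-.02,.005),np.arange(.11,.24,.005)],-1))
    print('  riser near',edge(.418,.04,np.arange(-.2,.24,.005),1))
E
```

```text
top disc0 None disc4 None disc6 None
  plate far e@.043 0.7170 ang -0.23 n 26 sd 0.0004
  riser far e@.043 0.6872 ang -0.03 n 55 sd 0.0006<stdin>:26: RuntimeWarning: invalid value encountered in scalar divide
Traceback (most recent call last):
TypeError: expected non-empty vector for x
```

```bash
python3 - <<'E'
from h import *
for n,b in (("top",(232,130,62,80)),("side",(297,152,70,40))):
    img=np.load(f"pics/{n}6.npy"); g=cv2.GaussianBlur(cv2.cvtColor(img,cv2.COLOR_RGB2GRAY),(0,0),.7).astype(np.float32)
    # white disc by radial dark edges: profile through guessed centre
    c=np.array([.642,.043])
    for _ in range(4):
        pts=[]
        for a in np.linspace(0,2*np.pi,72,endpoint=False):
            s=np.arange(.024,.044,.0004); q=c+s[:,None]*[np.cos(a),np.sin(a)]
            p=proj(n,np.c_[q@np.stack([E_,F_]),np.full(len(s),.046)]).astype(np.float32); v=cv2.remap(g,p[:,0],p[:,1],cv2.INTER_LINEAR).ravel()
            i=np.argmin(np.gradient(v)); pts.append(q[i])
        e=cv2.fitEllipse(np.array(pts,np.float32)); c=np.array(e[0])
    print(n,'disc',c.round(4),np.round(e[1],4))
    pts=[];P2=[]
    for fs,z,e0,sg,nm in ((np.arange(0,.086,.003),.046,.717,1,'plate'),(np.r_[np.arange(-.23,-.02,.005),np.arange(.11,.24,.005)],.04,.688,-1,'riser')):
        pts=[]
        for f in fs:
            s=np.arange(-.007,.007,.0004); P=np.c_[(e0+s)[:,None]*E_+f*F_,np.full(len(s),z)]
            uv=proj(n,P).astype(np.float32); v=cv2.remap(g,uv[:,0],uv[:,1],cv2.INTER_LINEAR).ravel(); pts.append((f,e0+s[np.argmax(sg*np.gradient(v))]))
        l=np.array(pts); m=cv2.fitLine(l.astype(np.float32),cv2.DIST_HUBER,0,1e-4,1e-4).ravel(); k=m[1]/m[0]
        print('  ',nm,'e@.043 %.4f ang %.2f'%(m[3]+k*(.043-m[2]),-np.degrees(np.arctan(k))))
    if n=="side": print(platetop(img,b,n=n,thr=105))
    x,y,w,h=(215,125,100,80) if n=="top" else (280,140,100,70)
    cv2.imwrite(f"pics/{n}6c.png",cv2.resize(img[y:y+h,x:x+w,::-1],None,fx=7,fy=7,interpolation=cv2.INTER_CUBIC))
E
```

```text
top disc [0.6424 0.0419] [0.068  0.0694]
   plate e@.043 0.7170 ang -0.23
   riser e@.043 0.6872 ang -0.05
side disc [0.642  0.0428] [0.0677 0.069 ]
   plate e@.043 0.7166 ang 0.58
   riser e@.043 0.6861 ang 0.25
(((0.6441102027893066, 0.03711749613285065), (0.10324607044458389, 0.1590474396944046), 89.58349609375), {'far': (array([0.7169, 0.0393], dtype=float32), -0.41), 'near': (array([0.5643, 0.0377], dtype=float32), -0.36), 'left': (array([0.6476, 0.0897], dtype=float32), -0.32), 'right': (array([ 0.6483, -0.0149], dtype=float32), -0.43)})
```

View pics/top6c.png

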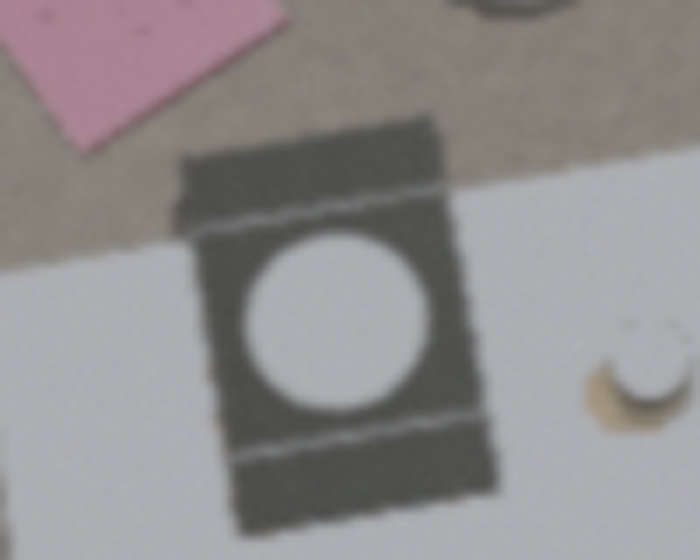

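View pics/side6c.png

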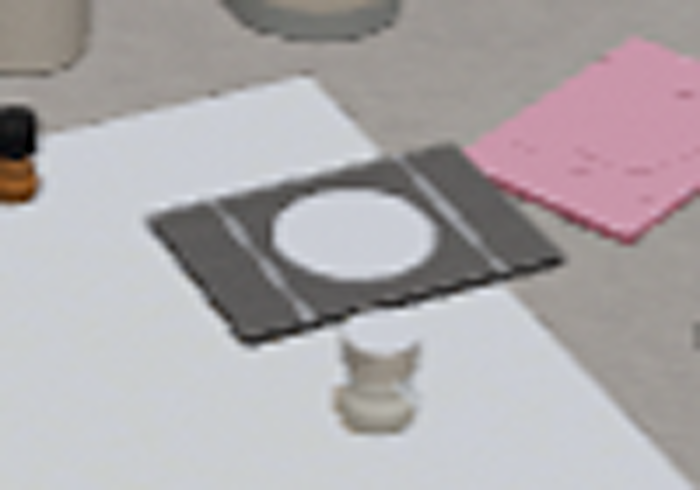

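```bash
python3 - <<'E'
from h import *
a=np.load("pics/top0.npy").astype(int);b=np.load("pics/top6.npy").astype(int)
d=cv2.GaussianBlur((abs(a-b).max(2)).astype(np.uint8),(0,0),1)>25
d[250:,:240]=0; n,l,s,c=cv2.connectedComponentsWithStats(d.astype(np.uint8))
print([list(x) for x in s[1:] if x[4]>6])
from cell import order,readout
print(readout.sense()['time_s'],readout.sense()['force']); print(order.hand_in())
E
```

```text
[[np.int32(239), np.int32(142), np.int32(53), np.int32(92), np.int32(2716)], [np.int32(281), np.int32(369), np.int32(26), np.int32(29), np.int32(248)]]
11.3667 [ 0.88961383 -0.16303551  0.37171397]
the job is handed in; nothing more can be done
None
```

I slid the long plate about 80 mm across the riser, pushing its near end with both fingertips and never lifting or gripping it. The arm then backed off to about 18 cm above the bench, and I handed the job in at 11.4 s.

- **Overhang:** the top view gives 29.8–29.9 mm and the side view 30.5–30.9 mm. The plate's 30 mm line lies on the riser's far edge.
- **Squareness:** most edge fits are within about 0.4° of square in both views. Individual lines scatter from -0.4° to +0.6°, because one pixel is about 2 mm.
- **Other objects:** comparing the top picture from before and after, outside the lower-left area I masked because the arm stands there, shows only the plate and the robot's own base changed. I checked nothing inside that masked area, which includes one pink look-alike, beyond viewing the final pictures.
- **Failed or disagreeing checks:**
  - One side-view fit gave a plate angle of 4° because it was badly centred; a refit removed this.
  - An early white-disc fit found nothing; a radial fit replaced it.
  - After the last push, the top view showed about 0.7 mm of movement where the arm reading suggested 1.9 mm. I relied on the camera measurements.

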